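# Clamp the lid of a specimen chamber

## Robot

A 6-joint arm with a two-finger parallel gripper is mounted at the origin on the work surface. World frame = base frame: x ahead of the robot, y to its left, z up, the work surface at z = 0. Lengths are in mm, angles in degrees, forces in N, time in s.
With the tool pointing down it reaches from about 350 to 850 mm from the base axis. Payload 8.1 kg.
Tool frame: the origin (TCP) lies at the very end of the fingers, on their centre line; the grasp point (between the pads) lies 19 mm behind it; z points along the fingers, y is the direction in which the jaws open and shut (so a half turn about z gives the same grasp; the last joint's range is limited). The gripper opens to 85 mm and grips with 20 to 120 N. Pads are 22 mm wide; open, the fingers measure 114 mm over their backs; the gripper's body (76 mm by 85 mm) begins 54 mm behind the grasp point. The pads swing forward as they close: fully open they stand 13 mm farther back than shut.
Start: joints at [-4.893, 7.471, 85.268, -0, 87.261, -4.893], TCP at [600.004, 0.022, 231.292] pointing down, gripper open.
Joint ranges: [-169.43, 169.43], [-51.17, 129.36], [1.28, 143.12], [-76.62, 256.62], [0, 156.53], [-152.29, 152.29]. Speed limits (degrees/s): [136.94, 136.94, 159.86, 180, 180, 180].

## Interface

Orientations are given as [roll, pitch, yaw] about the fixed x, y, z axes, in that order (R = Rz(yaw) Ry(pitch) Rx(roll)).
In Python, from bench import r, eyes gives the robot as it stands. The module is installed in compiled form; this text tells all that it offers.
- The arm moves only by the tool play_rows, never from a script. Its argument "deltas" is a list of rows, each a list of 3 entries, a list of its own where there are three numbers: the shift along the tool's x, y, z in m, then the turn, a rotation vector about the tool's x, y, z in rad, then the closure, from 0 (fully open) to 1 (shut). A call has 1 to 8 rows; each row shifts and turns the pose as measured when the row begins, along the tool's axes as they then stand; what a row does not reach is not made up. A row lasts 1/8 s, in which the tool goes at most 62.5 mm and 10.7 degrees, less where a joint would pass 70% of its speed; a pose out of reach is approached as far as the arm can. A call with a gripper value outside its range is refused whole. The fingers move at their own pace and stop on an object; "force" is the grip in N (left out, the last holds). Time passes only in rows, so rows that do not move let the fingers close. It gives the time, the measured TCP pose, the force and the opening at its end, in the units of the state.
- r.sense(): the state, without advancing time (a new reading comes with each control period).
- eyes.snapshot(name): name is "scene" or "side" or "wrist"; returns the picture (480x640x3 uint8, red, green, blue); there is no depth.
- eyes.get_calibration(name): a dict with "mtx" (3x3 intrinsics, pixels), "D" ([k1, k2, p1, p2, k3] as OpenCV has them; the pictures are not rectified), "R" (3x3) and "t" (3): a world point X has camera coordinates R X + t; the wrist camera has in their place "T_tool_cam" (4x4, takes a point from camera to tool coordinates, whose origin is the TCP and whose axes are the flange's). Camera axes: x right, y down, z forward; pixel columns grow to the right and rows downward; lengths in mm; the calibration is good to about 2 mm. A picture is of the moment at which its call begins: read the wrist's pose just before it. get_calibration takes no time and is no camera call.
- r.hand_in(): hands the job in, once; it reports no verdict.
The state is a dict: "time": time; "joint_pos": joint angles; "qd": joint speeds; "joint_efforts": joint torques, N m; "tool_pos": TCP position; "tcp_rot": TCP orientation; "ft_force": force on the tool from outside, world axes, zero at the start; "wrist_torque": the same for the moment, N m; "finger_gap": finger opening in mm.
Only numpy, scipy, OpenCV 4.12 (cv2) and the standard library are available. Lean on these libraries where they do the work, as an engineer would, in place of code of your own. Each camera call takes 0.05 s, during which the arm holds its last target. There are 200 camera calls.

## Task

Close the quick clamp on the small steel specimen chamber: with the fingertips or the outside of the fingers, push the upright tab so that the clamp strap swings over the lid, all the way to its stop under the cam, and only then push the black cam lever fully down. Push only: do not pinch the tab, do not lift or shift the lid, and leave everything else standing where it is.

Things in the scene. Friction and masses are not known exactly. Their poses are not given: they have to be found in the camera images.
- station: the clamp station, fixed to the bench: dark steel base plate 130 x 250 x 12 mm. Origin on the bench under the centre of the round steel chamber (86 mm diameter, rim 42 mm up); z up. The strap's vertical pivot stands at its x 0, y +85 mm, the cam bracket at x 0, y -81 to -119 mm (32 mm wide, 89 mm high), a stop pin at x +20, y -60 mm (60 mm high). At yaw 0 its -x side faces the robot.
- strap (a joint): rad, angle of the clamp strap about its pivot, growing anticlockwise from above. 0: points along the station's -x; 1.571: home at its stop, along the station's -y across the lid, under the cam. Starts at -0.3 to 0.45. A steel bar 24 mm wide, reaching 172 mm from the pivot, underside 52 mm and top 62 mm above the bench. Light friction (about 1.5 N at the tab); stays where it is left.
- tab (a point): centre of the upright steel tab on the strap, 80 mm from the pivot and 80 mm above the bench. The tab is a flat plate 40 mm long along the strap, 10 mm thick across it, from 62 to 98 mm above the bench. It turns with the strap; the point's x points along the strap towards the pivot, z up, and -y is the way it must travel. Touching both its flat faces at once counts as pinching.
- cam_axis (a point): centre of the horizontal cam pin, the hinge of the lever, 75 mm above the bench at the station's x 0, y -85 mm; the pin runs along the station's x
- lever (a joint): rad, angle of the black cam lever. 0: raised, its arm pointing 1.15 rad above the horizontal, leaning outwards to the station's -y; grows as it is pushed outwards and down; 1.15: fully down, arm horizontal along the station's -y. Starts between 0 and 0.2. It has friction (about 4 to 5 N at the paddle) and stays where it is left.
- paddle (a point): centre of the thumb paddle at the lever's end, 70 mm from the cam pin: 24 mm wide, 30 mm long, 10 mm thick; the lever's arm ends 85 mm from the pin
- lid: loose aluminium lid lying in the chamber's mouth, 88 mm diameter, plate 6 mm thick with a plug below; its top is 48 mm above the bench, 4 mm under the strap; origin at the centre of the plug's underside, 37 mm above the bench
- dish_lid: red culture-dish lid, 60 mm diameter, 13 mm high, lying on the bench on the station's -x side, low enough for the strap to pass over; leave alone; origin under its centre
- specimen_jar: amber specimen jar, 44 mm diameter, 55 mm high, on the station's +x side; leave alone; origin under its centre
- dropper: white dropper bottle, 28 mm diameter, 65 mm high, on the station's +x side; leave alone; origin under its centre
- slide_box: grey slide box 85 x 100 x 34 mm, left of the station; leave alone; origin under its centre
- beaker: white beaker, 66 mm diameter, 85 mm high, right of the station; leave alone; origin under its centre
- spatula: spatula 160 mm long lying on the left; leave alone
- reagent: amber reagent bottle, 60 mm diameter, 120 mm high, right of the station; leave alone; origin under its centre
Not all that is in view belongs to the job. Of the things that look like the lid, the largest one is meant.

How it is judged:
By the outcome, as a careful person would: the job done as asked, in the order asked, and still so for the second after the job is handed in, with the robot touching nothing.
It also fails if it takes over 51 s, if anything falls off the work surface, if the arm or the gripper's body presses on something with over 40 N, if the wrist force passes 120 N, or if a joint passes its speed limit or range.

## Working session

There is one attempt and no reset: what is moved stays moved. The work goes in short steps, Python scripts to look and compute and a tool call to move; the robot and the scene stay as the last step left them, time stands still between calls to the robot, and variables do not carry over. Pictures are saved under pics/ and viewed, about 8 in all and at most 12, crops included, and the job is handed in when it is done.

Besides the shell and the picture viewer there is one more tool, called after ">>>" as name([rows], argument=value, ...), one row to a line, values as JSON. play_rows: Moves the arm, as the interface text tells. Its arguments: {"type":"object","properties":{"deltas":{"type":"array"},"force":{"type":"number"}},"required":["deltas"]}

```bash
mkdir -p pics; cat > h.py <<'E'
import numpy as np, cv2
from bench import r, eyes
def ray(name,uv,pose=None):
    c=eyes.get_calibration(name)
    p=cv2.undistortPoints(np.array([[uv]],float),np.array(c["mtx"]),np.array(c["D"]))[0,0]
    d=np.array([p[0],p[1],1.])
    R=np.array(c["R"]);t=np.array(c["t"])
    o=-R.T@t.ravel(); d=R.T@d
    return o,d/np.linalg.norm(d)
def onz(name,uv,z):
    o,d=ray(name,uv); return o+d*(z-o[2])/d[2]
def tri(uv1,uv2,n1="scene",n2="side"):
    o1,d1=ray(n1,uv1);o2,d2=ray(n2,uv2)
    s=np.linalg.lstsq(np.array([d1,-d2]).T,o2-o1,rcond=None)[0]
    a=o1+d1*s[0];b=o2+d2*s[1]
    return (a+b)/2,np.linalg.norm(a-b)
def proj(name,X):
    c=eyes.get_calibration(name)
    return cv2.projectPoints(np.array(X,float).reshape(-1,1,3),cv2.Rodrigues(np.array(c["R"]))[0],np.array(c["t"],float),np.array(c["mtx"]),np.array(c["D"]))[0][:,0]
E
python3 - <<'E'
from h import *
for n in("scene","side"):
    cv2.imwrite(f"pics/{n}0.png",eyes.snapshot(n)[...,::-1])
    c=eyes.get_calibration(n); print(n,-np.array(c["R"]).T@np.array(c["t"]))
print(r.sense())
E
```

```text
scene [1210.21064183  418.62699029 1050.08407372]
side [  76.99033175 -720.52913219  779.20159286]
{'time': 0.1, 'joint_pos': array([-4.89413575e+00,  7.51132008e+00,  8.53219953e+01,  3.45408674e-04,
        8.72613818e+01, -4.89324759e+00]), 'qd': array([-0.0018977 , -0.08693025, -0.17386321, -0.02417091, -0.00906893,
       -0.02126439]), 'joint_efforts': array([ 1.52257860e-03, -5.70947063e+01, -5.01941299e+01, -1.80579236e-04,
        8.16394575e-03,  5.26326357e-05]), 'tool_pos': array([5.99515652e+02, 5.47506306e-02, 2.30353717e+02]), 'tcp_rot': array([-1.79905677e+02, -8.42134715e-03,  8.99990881e+01]), 'ft_force': array([-0.27259062, -0.76305769, -0.25869249]), 'wrist_torque': array([-0.05285009, -0.01354165, -0.02392885]), 'finger_gap': 85.36650339066519}
```

View pics/scene0.png

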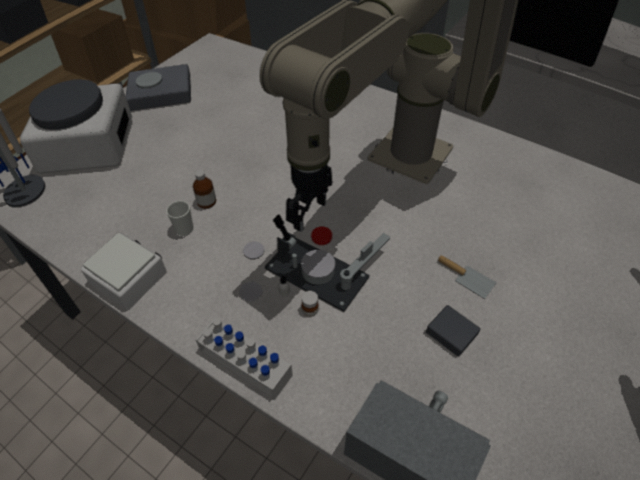

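View pics/side0.png

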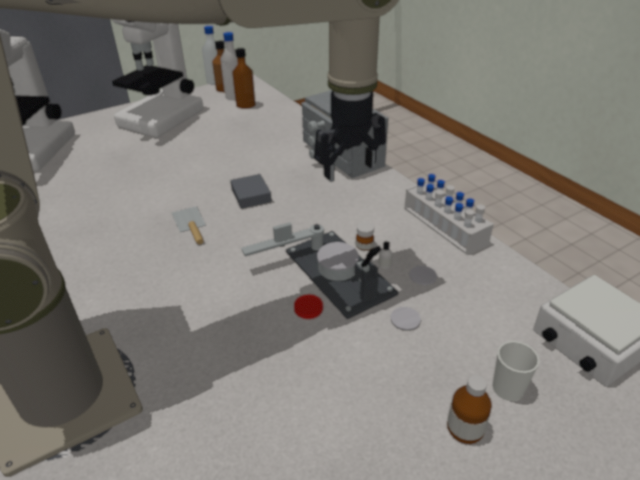

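Scene view: clamp station around (320,268), strap end at (385,240), tab (370,248), pivot (347,280), lever/cam (283,240); red dish (321,236). Side view: station (342,265), strap end (245,248), tab (283,232), pivot (317,238), lever (372,258). The lid candidates are the disc in the chamber (scene 319,265; side 337,260) and the loose small discs (scene 253,250 / side 405,318, and side 422,273). The one in the chamber, under the strap's arc, is the one meant. I'll confirm with close crops.

```bash
python3 - <<'E'
import cv2,numpy as np
a=cv2.imread("pics/scene0.png")[200:320,230:400]; b=cv2.imread("pics/side0.png")[205:325,235:435]
A=cv2.resize(a,None,fx=4,fy=4,interpolation=cv2.INTER_CUBIC);B=cv2.resize(b,None,fx=4,fy=4,interpolation=cv2.INTER_CUBIC)
A=cv2.convertScaleAbs(A,alpha=1.6);B=cv2.convertScaleAbs(B,alpha=1.6)
cv2.imwrite("pics/c1.png",A);cv2.imwrite("pics/c2.png",B)
E
```

```text
(no output)
```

View pics/c1.png

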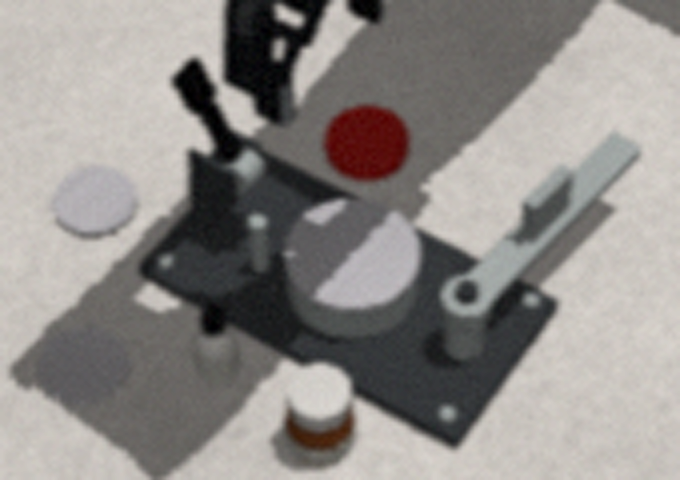

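View pics/c2.png

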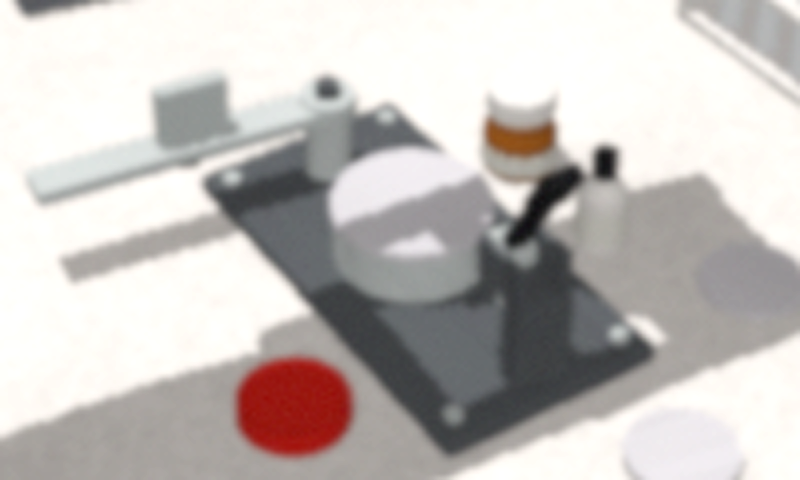

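```bash
cat > m.py <<'E'
from h import *
f=lambda U,o:((U[0]+.5)/4-.5+o[0],(U[1]+.5)/4-.5+o[1])
S=lambda *U:f(U,(230,200)); D=lambda *U:f(U,(235,205))
E
python3 - <<'E'
from m import *
prs={"pivottop":(S(467,290),D(327,88)),"screw+x+y":(S(447,413),D(387,117)),"screw-x+y":(S(532,300),D(232,178)),"screw+x-y":(S(167,262),D(619,333)),
"lidc":(S(353,250),D(413,198)),"paddle":(S(190,76),D(565,182)),"barendtop":(S(627,143),D(36,183)),"tabtopouter":(S(566,170),D(156,92)),"tabtopinner":(S(527,208),D(225,78)),"plate corner+x+y":(S(457,443),D(390,103)),"plate corner-x+y":(S(556,303),D(206,182)),"corner+x-y":(S(143,268),D(653,352)),"dish":(S(367,143),D(294,405))}
P={}
for k,(a,b) in prs.items():
    p,e=tri(a,b);P[k]=p;print(k,p.round(1),round(e,1))
for n,a in(("scene",[S(556,303),S(457,443),S(143,268)]),("side",[D(206,182),D(653,352),D(450,453),D(390,103)])):
    for q in a: print(n,onz(n,q,12).round(1))
y=P["plate corner+x+y"]-P["corner+x-y"];print("yaw",np.degrees(np.arctan2(-y[0],y[1])),np.linalg.norm(y))
E
```

```text
pivottop [577.1  89.1  66.3] 0.8
screw+x+y [630.  108.3  11.2] 0.5
screw-x+y [525.9 110.5  10.8] 1.1
screw+x-y [ 628.4 -109.5   11. ] 1.0
lidc [576.6   4.2  46.6] 1.4
paddle [ 576.8 -118.   141.3] 3.8
barendtop [410.2 114.9  56.6] 1.2
tabtopouter [480.4 104.3  94.2] 0.1
tabtopinner [518.7  97.6  91.8] 0.1
plate corner+x+y [642.6 123.6   6.4] 0.0
plate corner-x+y [515.5 122.9   4.2] 1.6
corner+x-y [ 638.2 -124.2    4.4] 3.1
dish [464.7 -55.4   3.9] 0.4
scene [519.9 125.6  12. ]
scene [645.6 125.2  12. ]
scene [ 641.2 -119.2   12. ]
side [511.5 113.7  12. ]
side [ 633.7 -131.2   12. ]
side [ 507.  -131.9   12. ]
side [638.5 117.5  12. ]
yaw -1.0208260644288065 247.84474422822987
```

Heights agree: lid top 47 (48 given), tab top 93 (98), pivot top 66, screws 11 (12). The tab length and radius also fit. So the station is at about (577, 2) with yaw about -0.5°, and the strap is at about -0.16 rad. Next I move to behind the tab (its +y side) with the fingers shut.

>>> play_rows([
  [[0.036,-0.024,0],[0,0,0.04],1],
  [[0.036,-0.024,0],[0,0,0.04],1],
  [[0.036,-0.024,0],[0,0,0.04],1],
  [[0.036,-0.024,0],[0,0,0.04],1],
  [[0,0,0.0],[0,0,0],1],
  [[0,0,0.0],[0,0,0],1],
], force=30)

```text
time: 0.85
tool_pos: [508.7, 152.6, 227.2]
tcp_rot: [-179.6, 0.1, 80.5]
ft_force: [1.1, -1.4, -0.5]
finger_gap: -0.1
```

>>> play_rows([
  [[-0.003,-0.001,0.038],[0,0,0],1],
  [[-0.003,-0.001,0.038],[0,0,0],1],
  [[-0.003,-0.001,0.038],[0,0,0],1],
  [[0,0,0.034],[0,0,0],1],
  [[0,0,0],[0,0,0],1],
])

```text
time: 1.48
tool_pos: [506.3, 138.3, 75.6]
tcp_rot: [-179.7, 0.1, 80.2]
ft_force: [-1.0, 0.4, -1.5]
finger_gap: 0.1
```

```bash
python3 - <<'E'
from h import *
print(r.sense()["tool_pos"])
a=eyes.snapshot("scene")[190:310,270:430,::-1];b=eyes.snapshot("side")[170:290,200:360,::-1]
g=lambda a:cv2.convertScaleAbs(cv2.resize(a,(400,300),interpolation=cv2.INTER_CUBIC),alpha=1.5)
cv2.imwrite("pics/c3.png",np.hstack([g(a),g(b)]))
E
```

```text
[506.33144606 138.34724401  75.57233253]
```

View pics/c3.png

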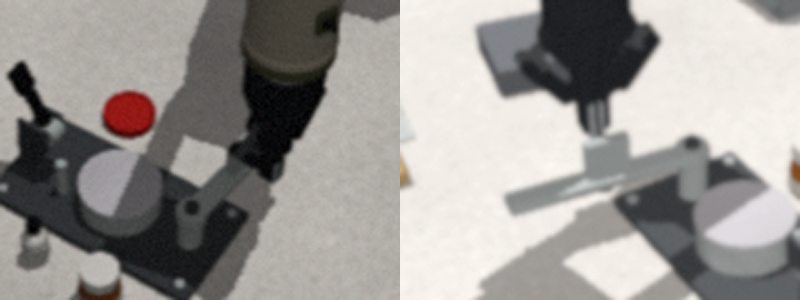

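The shut fingers stand about 20 mm behind the tab on its +y face, well centred on it. Next I approach and then push along the arc.

>>> play_rows([
  [[-0.01,0,0],[0,0,0],1],
  [[-0.01,0,0],[0,0,0],1],
  [[-0.008,-0.001,0],[0,0,-0.1],1],
  [[-0.008,-0.001,0],[0,0,-0.1],1],
  [[-0.008,-0.001,0],[0,0,-0.1],1],
  [[-0.008,-0.001,0],[0,0,-0.1],1],
])

```text
time: 2.33
tool_pos: [505.0, 85.0, 87.0]
tcp_rot: [179.3, 0.0, 103.8]
ft_force: [-0.5, 2.0, -1.5]
finger_gap: -0.1
```

>>> play_rows([
  [[-0.007,-0.003,0.004],[0,0,-0.1],1],
  [[-0.007,-0.003,0.004],[0,0,-0.1],1],
  [[-0.007,-0.002,0.002],[0,0,-0.1],1],
  [[-0.007,-0.002,0.001],[0,0,-0.1],1],
])

```text
time: 2.82
tool_pos: [509.4, 53.8, 81.2]
tcp_rot: [178.9, 0.5, 127.5]
ft_force: [-0.4, 1.0, -0.4]
finger_gap: 0.1
```

>>> play_rows([
  [[-0.0075,-0.002,0.001],[0,0,-0.1],1],
  [[-0.0075,-0.002,0.001],[0,0,-0.1],1],
  [[-0.0075,-0.002,0.001],[0,0,-0.1],1],
  [[-0.0075,-0.002,0.001],[0,0,-0.1],1],
  [[-0.0075,-0.001,0.001],[0,0,-0.1],1],
])

```text
time: 3.45
tool_pos: [533.6, 20.6, 81.8]
tcp_rot: [179.0, 1.3, 157.1]
ft_force: [-0.9, 1.9, -0.4]
finger_gap: -0.5
```

>>> play_rows([
  [[-0.0075,-0.0005,0.001],[0,0,-0.09],1],
  [[-0.0075,-0.0005,0.001],[0,0,-0.09],1],
  [[-0.0075,-0.0005,0.001],[0,0,-0.09],1],
  [[-0.0065,0,0.001],[0,0,-0.08],1],
  [[-0.003,0,0],[0,0,0],1],
])

```text
time: 4.08
tool_pos: [561.4, 8.9, 81.7]
tcp_rot: [179.4, 1.2, 177.9]
ft_force: [-21.7, 4.4, 10.2]
finger_gap: -0.1
```

The force has risen to 22 N near the expected end, which looks like the stop. I press one more row to confirm it.

>>> play_rows([
  [[-0.002,0,0],[0,0,0],1],
  [[-0.002,0,0],[0,0,0],1],
])

```text
time: 4.32
tool_pos: [561.1, 8.9, 81.9]
tcp_rot: [179.3, 0.7, 177.9]
ft_force: [-8.0, 2.8, 1.9]
finger_gap: -0.2
```

```bash
python3 - <<'E'
from h import *
s=r.sense();print(s["tool_pos"],s["ft_force"])
a=eyes.snapshot("scene")[190:310,240:400,::-1];b=eyes.snapshot("side")[190:310,260:420,::-1]
g=lambda a:cv2.convertScaleAbs(cv2.resize(a,(400,300),interpolation=cv2.INTER_CUBIC),alpha=1.5)
cv2.imwrite("pics/c4.png",np.hstack([g(a),g(b)]))
E
```

```text
[561.13598036   8.93358289  81.90491522] [-7.95369314  2.78291981  1.86977576]
```

View pics/c4.png

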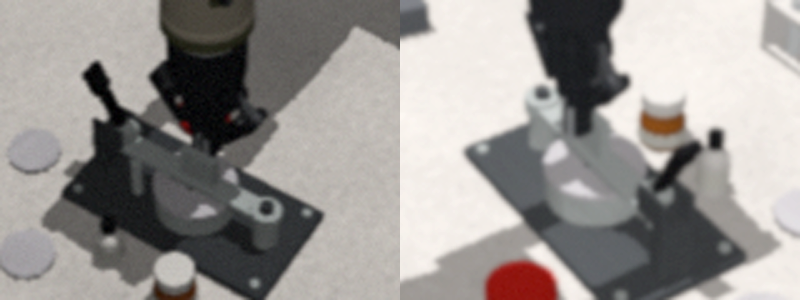

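The strap lies across the lid and presses on the stop pin: 22 N with no further travel. Next I back off along -x, rise and turn back.

>>> play_rows([
  [[0.015,0,0],[0,0,0],1],
  [[0.015,0,0],[0,0,0],1],
  [[0,0,-0.03],[0,0,0],1],
  [[0,0,-0.04],[0,0,0],1],
  [[0,0,-0.03],[0,0,0.17],1],
  [[0,0,0],[0,0,0.17],1],
  [[0,0,0],[0,0,0.17],1],
  [[0,0,0],[0,0,0.17],1],
])

```text
time: 5.42
tool_pos: [530.4, 3.6, 194.3]
tcp_rot: [178.6, 0.8, 137.7]
ft_force: [-0.5, 0.6, -0.6]
finger_gap: -0.1
```

>>> play_rows([
  [[0,0,0],[0,0,0.17],1],
  [[0,0,0],[0,0,0.17],1],
  [[0,0,0],[0,0,0.17],1],
  [[0,0,0],[0,0,0.17],1],
  [[0,0,0],[0,0,0.1],1],
  [[0,0,0],[0,0,0],1],
])

```text
time: 6.18
tool_pos: [531.9, -0.6, 201.9]
tcp_rot: [177.8, -0.3, 91.4]
ft_force: [-0.1, 0.4, 0.2]
finger_gap: -0.4
```

>>> play_rows([
  [[-0.018,0.011,0],[0,0.038,0],1],
  [[-0.018,0.011,0],[0,0,0],1],
  [[-0.018,0.011,0],[0,0,0],1],
  [[-0.018,0.011,0],[0,0,0],1],
  [[0,0,0.03],[0,0,0],1],
  [[0,0,0.03],[0,0,0],1],
  [[0,0,0],[0,0,0],1],
])

```text
time: 7.05
tool_pos: [584.4, -76.0, 143.6]
tcp_rot: [177.5, -2.2, 92.1]
ft_force: [0.5, 1.1, -0.3]
finger_gap: -0.3
```

```bash
python3 - <<'E'
from h import *
s=r.sense();print(s["tool_pos"],s["ft_force"])
a=eyes.snapshot("scene")[190:310,240:400,::-1];b=eyes.snapshot("side")[190:310,280:440,::-1]
g=lambda a:cv2.convertScaleAbs(cv2.resize(a,(400,300),interpolation=cv2.INTER_CUBIC),alpha=1.5)
cv2.imwrite("pics/c5.png",np.hstack([g(a),g(b)]))
E
```

```text
[584.35743367 -75.99871744 143.61792329] [ 0.47501628  1.14079507 -0.29487931]
```

View pics/c5.png

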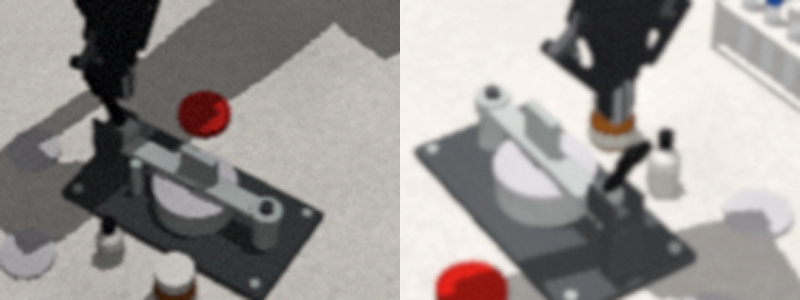

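The strap is home against the pin, and the fingers stand inboard of the raised lever. I correct the tilt and x, then start pushing outwards.

>>> play_rows([
  [[0,-0.007,0.003],[0.044,-0.038,-0.035],1],
  [[-0.01,0,0],[0,0,0],1],
  [[-0.008,0,0],[0,0,0],1],
  [[-0.006,0,0.002],[0,0,0],1],
  [[-0.005,0,0.002],[0,0,0],1],
])

```text
time: 7.78
tool_pos: [585.1, -108.3, 146.4]
tcp_rot: [179.1, 0.2, 94.1]
ft_force: [-1.5, 5.3, -0.5]
finger_gap: -0.1
```

>>> play_rows([
  [[-0.002,-0.004,0.006],[0,0,0.035],1],
  [[-0.004,-0.004,0.007],[0,0,0.035],1],
  [[-0.004,-0.002,0.008],[0,0,0],1],
  [[-0.004,0,0.008],[0,0,0],1],
])

```text
time: 8.28
tool_pos: [577.3, -124.6, 118.3]
tcp_rot: [178.7, 0.3, 89.7]
ft_force: [-0.6, 0.4, 5.8]
finger_gap: -0.2
```

>>> play_rows([
  [[-0.005,0,0.005],[0,0,0],1],
  [[-0.005,0,0.006],[0,0,0],1],
  [[-0.003,0,0.008],[0,0,0],1],
  [[-0.003,0,0.008],[0,0,0],1],
])

```text
time: 8.78
tool_pos: [576.8, -140.8, 88.6]
tcp_rot: [178.8, 0.2, 89.6]
ft_force: [0.2, 3.4, 2.7]
finger_gap: 0.1
```

>>> play_rows([
  [[-0.003,0,0.004],[0,0,0],1],
  [[-0.003,0,0.004],[0,0,0],1],
  [[0,0,0.003],[0,0,0],1],
  [[0,0,0.003],[0,0,0],1],
])

```text
time: 9.28
tool_pos: [577.2, -146.7, 79.1]
tcp_rot: [178.9, 0.1, 89.7]
ft_force: [-16.7, 7.7, 31.8]
finger_gap: 0.2
```

>>> play_rows([
  [[0,0,0.002],[0,0,0],1],
  [[0,0,0.001],[0,0,0],1],
])

```text
time: 9.52
tool_pos: [576.8, -146.7, 79.8]
tcp_rot: [178.9, 0.1, 89.7]
ft_force: [-4.9, 4.1, 8.2]
finger_gap: 0.3
```

>>> play_rows([
  [[0,0,-0.02],[0,0,0],1],
  [[0,0,-0.03],[0,0,0],1],
  [[0,0,-0.04],[0,0,0],1],
  [[0,-0.04,-0.03],[0,0,0],1],
  [[0,-0.04,0],[0,0,0],1],
  [[0,-0.04,0],[0,0,0],1],
  [[0,0,0],[0,0,0],1],
])

```text
time: 10.4
tool_pos: [448.6, -149.8, 197.8]
tcp_rot: [179.4, 0.4, 89.6]
ft_force: [0.9, -0.1, -0.1]
finger_gap: 0.0
```

```bash
python3 - <<'E'
from h import *
s=r.sense();print(s["tool_pos"],s["ft_force"])
a=eyes.snapshot("scene")[190:310,220:380,::-1];b=eyes.snapshot("side")[200:320,280:440,::-1]
g=lambda a:cv2.convertScaleAbs(cv2.resize(a,(400,300),interpolation=cv2.INTER_CUBIC),alpha=1.5)
cv2.imwrite("pics/c6.png",np.hstack([g(a),g(b)]))
for n,o in(("scene",(220,190)),("side",(280,200))):
    print(n,((proj(n,[[577,-153,80],[577,-168,75],[577,-83,75],[577,-84,62]])-o)*2.5).round())
E
```

```text
[ 448.56241672 -149.78588971  197.8060325 ] [ 0.94145002 -0.14127603 -0.14911063]
scene [[118.  98.]
 [107.  95.]
 [173. 128.]
 [173. 136.]]
side [[261. 212.]
 [273. 228.]
 [206. 166.]
 [207. 179.]]
```

View pics/c6.png

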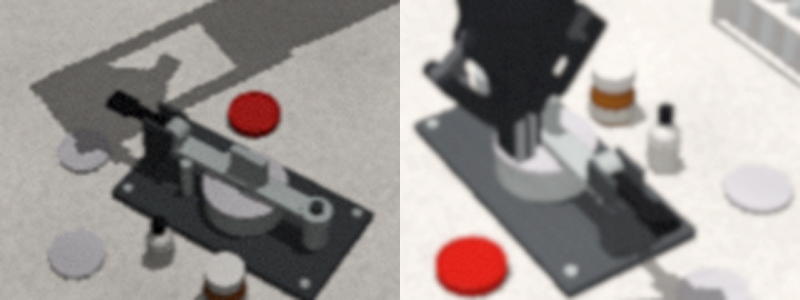

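The lever lies flat, with its tip at about (110,99) in the scene crop against (107,95) predicted for horizontal. The strap is across the lid at the pin, and the red dish, jar and dropper stand in place.

```bash
python3 -c "
from bench import r
print(r.hand_in())"
```

```text
the job is handed in; nothing more can be done
None
```

The clamp is closed, and I handed the job in at about 10.5 s of the 51 s allowed.

- **Strap:** I pushed the tab with the shut fingers on one face only, swinging the strap from about -0.16 rad to its stop. There the force rose to about 22 N and the fingers moved no further.
- **Lever:** only after that, I pushed the black cam lever outwards and down until it stopped. The fingertips were at z ≈ 79 mm and the force was 32 N; the top of the paddle should be at 80 mm when it is fully down.
- **Last checks:** the final pictures show the strap across the lid against the pin and the lever horizontal, its tip within about 2 pixels of the predicted place. The lid looked centred, though the gripper partly hid it in the side view. The red dish lid, specimen jar and dropper were in place. The other bench items were outside the last close-up crops, and the arm's path did not go near them. The arm was clear, with a wrist force of about 1 N.
- **Off-target:** the tool drifted up to 12 mm high and tilted 1–2° while pushing. I corrected the height and the larger tilt as I went, and no check failed.

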